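# Set the cold-light source to its third attenuator click and switch it on

### The job

Get the light source ready for looking at the mounted sample under its gooseneck: with a fingertip, push the attenuator lever on its top along the slot, from the stop end to the third click, and leave it resting in that notch without ever running on past it. Only then flip the toggle switch over to on, so that it leans away from the front edge. Push gently and grip or lift nothing; the sample, tweezers and timer stay where they are.

Things in the scene. Friction and masses are not known exactly. Their poses are not given: they have to be found in the camera images.
- lamp: White box-shaped light source fixed to the bench, 170 (its x) x 220 (y) x 100 mm high; origin under its middle on the bench, z up. Its front (-x, black knob) faces the robot, yaw within 0.3 rad. The plate on its top lies 103 mm above the bench, its slot along the lamp's y at x = +12 mm. A stiff gooseneck, up to 173 mm high, spans lamp y = -134 to -285 mm over the sample.
- filter_lever (a joint): Lever travel in m: 0 at the stop at the slot's left (+y) end, growing to the right (lamp -y), 0.090 at the other stop. Spring-roller notches at 0.032, 0.046, 0.060 (third), 0.074, 0.088, each with an index line. Starts loose at 0 to 0.014 (no notch, 1 N drag). Each tooth resists with 5 to 8 N, fading to 0 at its crest 7 mm before the notch; then the lever snaps ahead into it. A notch holds against 4 N.
- lever_tab (a point): Centre of the lever's black ribbed tab, 124 mm above the bench; the tab is 26 mm (lamp x) x 14 mm (lamp y, along its travel) x 22 mm high with upright side faces, its underside 10 mm above the plate on a thin stem. It moves along the lamp's y at lamp x = 12 mm: y = 46 mm at the stop, -14 mm in the third notch.
- power_toggle (a joint): Toggle switch angle in rad: 0 = off, leaning 0.30 rad to the lamp's front (-x); 0.60 = on, leaning 0.30 rad to +x. Over-centre spring: past upright (0.30) it flips over by itself and stays; about 3 N at the tip.
- toggle_tip (a point): Point on the toggle's steel bat, 24 mm from its pivot and 7 mm below its rounded end; the bat is 10 mm thick there and swings in the lamp's x-z plane. The pivot is at lamp x = -52, y = +60 mm, 108 mm above the bench, in the top of a 19 mm wide, 10 mm high collar on the housing.
- mount: Loose black sample mount, a disc 30 mm across and 17 mm high, on the bench under the gooseneck; origin under its centre.
- tweezers: Loose steel tweezers, 126 mm long and 10 mm high, lying on the bench in front of the lamp; origin under the middle.
- timer: Loose white bench timer, 36 x 62 mm and 52 mm high, standing on the bench to the left of the lamp; origin under its centre.

How it is judged (in metres and radians):
On the way, in this order (a step that is already met when the one before it is completed fails the run):
1. the lever rests in the third notch while the toggle is still off (value of joint filter_lever between 0.057 and 0.063 m and value of joint power_toggle below 0.15 rad), for 0.2 s.
2. the toggle is on (value of joint power_toggle above 0.5 rad), for 0.2 s.
At the end, for the whole second after the job is handed in: The lever is at rest in the third notch (within 3 mm of 0.060), the toggle is on (above 0.5 rad), and the sample, tweezers and timer lie within 12 mm of where they were (value of joint filter_lever between 0.057 and 0.063 m and velocity of joint filter_lever between -0.005 and 0.005 m/s and value of joint power_toggle above 0.5 rad and distance of each of mount, tweezers, timer from where it was at the start of the episode below 0.012 m); the robot touches nothing.
It fails at once if the lever runs past the third notch and over the next tooth (value of joint filter_lever above 0.068 m).
It fails at once if the toggle is flipped while the lever is out of the third notch (value of joint power_toggle above 0.3 rad and not (value of joint filter_lever between 0.057 and 0.063 m)).
It fails at once if the lever, the switch or the lamp is gripped or pushed hard (over 35 N) (contact force between any of the fingers, the arm and lamp above 35 N).
It fails at once if the sample, tweezers or timer is lifted or shifted by over 12 mm (distance of any of mount, tweezers, timer from where it was at the start of the episode above 0.012 m).
It also fails if it takes over 58 s, if anything falls off the work surface, if the arm or the gripper's body presses on something with over 40 N, if the wrist force passes 120 N, or if a joint passes its speed limit or range.

### The arm

A 6-joint arm with a two-finger parallel gripper is mounted at the origin on the work surface; the furniture and walls round the work are solid. World frame = base frame: x ahead of the robot, y to its left, z up, the work surface at z = 0. Lengths are in mm, angles in rad, forces in N, time in s.
With the tool pointing down it reaches from about 375 to 900 mm from the base axis. Payload 3.1 kg.
Tool frame: the origin (TCP) lies at the very end of the fingers, on their centre line; the grasp point (between the pads) lies 19 mm behind it; x points along the fingers, y is the direction in which the jaws open and shut, and the axes are right-handed (so a half turn about x gives the same grasp; the last joint's range is limited). The gripper opens to 85 mm and grips with 20 to 120 N. Pads are 22 mm wide; open, the fingers measure 114 mm over their backs; the gripper's body (76 mm by 85 mm) begins 54 mm behind the grasp point. The pads swing forward as they close: fully open they stand 13 mm farther back than shut.
Start: joints at [0.929, 0.527, 1.433, -0, 1.181, -0.178], TCP at [278.992, 559.249, 231.31] pointing down, gripper open.
Joint ranges: [-3.08, 3.08], [-0.75, 2.2], [0.22, 2.44], [-1.43, 4.57], [0, 2.65], [-2.85, 2.85]. Speed limits (rad/s): [2.79, 2.79, 3.14, 3.14, 3.14, 3.14].

### API

Orientations are given as a rotation vector (axis times angle).
In Python, from cell import arm, viewer gives the robot as it stands.
- The arm moves only by the tool jog_arm, never from a script. Its argument "targets" is a list that holds one entry, the list of rows, each a list of 5 numbers: the shift along the tool's x, y, z in m, then the turn about the tool's x in degrees, then the closure, from 0 (fully open) to 1 (shut). A call has 1 to 20 rows; each row is the pose to reach, as a shift and turn from the pose commanded when the call began, along the tool's axes at that moment; what a row does not reach only later rows make up. A row lasts 1/8 s, in which the tool goes at most 62.5 mm and 10.7 degrees, less where a joint would pass 70% of its speed; a pose out of reach is approached as far as the arm can. A call with a gripper value outside its range is refused whole. The fingers move at their own pace and stop on an object; the grip force is fixed at half the most. Time passes only in rows, so rows that repeat a pose let the fingers close. It gives the time, the measured TCP pose, the force and the opening at its end, in the units of the state.
- arm.observe(): the state, without advancing time (a new reading comes with each control period).
- viewer.snapshot(name): name is "scene" or "side" or "wrist"; returns the picture (384x512x3 uint8, blue, green, red); there is no depth.
- viewer.camera_model(name): a dict with "camera_matrix" (3x3 intrinsics, pixels), "view" (4x4, takes a point from world to camera coordinates). Camera axes: x right, y down, z forward; pixel columns grow to the right and rows downward; lengths in mm; the calibration is good to about 2 mm. The wrist camera is an equidistant fisheye: a pixel r from the principal point sees the ray r / f radians off the axis. A picture is of the moment at which its call begins: read the wrist's pose just before it. camera_model takes no time and is no camera call; for the wrist camera it gives the pose at the moment of the call.
- arm.close_job(): hands the job in, once; it reports no verdict.
Trained networks look in the newest picture that a camera, given by its name, has taken for a name from the list of things; names that differ only in an ending like _2 or _b are one class to them, and where a whole thing is asked for, a point or a joint stands for the part that bears it (a point fixed in the world has none). Each returns a list of dicts, best first, with "confidence" (0 to 1); they miss things now and then, are a little off and sometimes report something else, mostly with a low value. They report only what shows in the picture. A call takes as long as a camera call.
- viewer.look_for(camera, name): "rect" ([left, top, width, height] in pixels, round what is visible of it).
- viewer.trace(camera, name): "pixels" (384x512 bool, what is visible of it) and "rect" ([left, top, width, height] in pixels, round what is visible of it).
The state is a dict: "time_s": time; "q": joint angles; "qvel": joint speeds; "joint_torque": joint torques, N m; "position": TCP position; "tcp_rot": TCP orientation; "contact_force": force on the tool from outside, world axes, zero at the start; "moment": the same for the moment, N m; "grip_width": opening from 0.0 (shut) to 1.0 (fully open).
Only numpy, scipy, OpenCV 4.12 (cv2) and the standard library are available. Lean on these libraries where they do the work, as an engineer would, in place of code of your own. Each camera call takes 0.05 s, during which the arm holds its last target. There are 200 camera calls.

## Working session

There is one attempt and no reset: what is moved stays moved. The work goes in short steps, Python scripts to look and compute and a tool call to move; the robot and the scene stay as the last step left them, time stands still between calls to the robot, and variables do not carry over. Pictures are saved under pics/ and viewed, about 8 in all and at most 12, crops included, and the job is handed in when it is done.

Besides the shell and the picture viewer there is one more tool, called after "Request:" as a command line: name --argument value ..., lists and objects as JSON in quotes. jog_arm: Moves the arm, as the interface text tells. Its arguments: {"type":"object","properties":{"targets":{"type":"array"}},"required":["targets"]}

```bash
ls; mkdir -p pics; cat > h.py <<'E'
import numpy as np, cv2
from cell import arm, viewer
from scipy.spatial.transform import Rotation as R
E
python3 - <<'E'
from h import *
s=arm.observe(); print(s)
print(R.from_rotvec(s['tcp_rot']).as_matrix().round(3))
for c in ['scene','side']:
    im=viewer.snapshot(c); cv2.imwrite(f'pics/{c}0.png',im)
    m=viewer.camera_model(c); print(c,np.array(m['camera_matrix']).round(1).tolist(),np.array(m['view']).round(3).tolist())
    for n in ['lamp','lever_tab','toggle_tip','mount','tweezers','timer']:
        print(n,[(d['rect'],round(d['confidence'],2)) for d in viewer.look_for(c,n)[:2]])
a=cv2.imread('pics/scene0.png');b=cv2.imread('pics/side0.png')
E
```

```text
pics
{'time_s': 0.0, 'q': array([ 9.29474134e-01,  5.28468739e-01,  1.43392725e+00, -2.08424753e-06,
        1.18142942e+00, -1.78486789e-01]), 'qvel': array([ 0.00039125,  0.00168374, -0.00074416, -0.00101575,  0.00049673,
        0.00123497]), 'joint_torque': array([ 2.93020094e-06, -4.42345440e+01, -1.78030372e+01, -9.88864304e-05,
        8.33876693e-03,  2.24942318e-05]), 'position': array([278.57217591, 558.65907098, 230.32413135]), 'tcp_rot': array([ 0.36134445,  1.54104876, -0.36458636]), 'contact_force': array([-0.70000588, -0.13893807,  0.52624792]), 'moment': array([-0.01125308,  0.02288503, -0.01796093]), 'grip_width': 1.000922740452639}
[[-0.001  0.446  0.895]
 [-0.002  0.895 -0.446]
 [-1.    -0.002 -0.   ]]
scene [[435.7, 0.0, 255.0], [0.0, 435.7, 199.5], [0.0, 0.0, 1.0]] [[0.714, -0.701, 0.003, -211.425], [-0.464, -0.476, -0.747, 425.803], [0.525, 0.532, -0.665, 835.866], [0.0, 0.0, 0.0, 1.0]]
lamp [([208.4, 153.2, 129.1, 93.7], 0.68)]
lever_tab []
toggle_tip []
mount [([213.5, 154.0, 129.2, 90.8], 0.3)]
tweezers []
timer [([172.3, 180.4, 13.6, 22.5], 0.6)]
side [[387.0, 0.0, 258.4], [0.0, 387.0, 193.1], [0.0, 0.0, 1.0]] [[0.856, -0.517, 0.012, -357.721], [-0.271, -0.467, -0.842, 335.065], [0.441, 0.717, -0.539, 678.298], [0.0, 0.0, 0.0, 1.0]]
lamp [([212.0, 163.7, 103.5, 75.2], 0.69)]
lever_tab [([250.1, 166.8, 8.8, 10.5], 0.67)]
toggle_tip []
mount []
tweezers [([202.4, 215.5, 14.9, 10.1], 0.63)]
timer [([174.2, 171.4, 17.7, 22.7], 0.53)]
```

```bash
python3 - <<'E'
from h import *
a=cv2.imread('pics/scene0.png')[100:280,140:380];b=cv2.imread('pics/side0.png')[100:280,140:380]
cv2.imwrite('pics/v1.png',np.vstack([cv2.resize(x,None,fx=3.3/2,fy=3.3/2,interpolation=cv2.INTER_CUBIC) for x in (a,b)]) if 0 else np.hstack([cv2.resize(x,(400,300),interpolation=cv2.INTER_CUBIC) for x in (a,b)]))
E
```

```text
(no output)
```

View pics/v1.png

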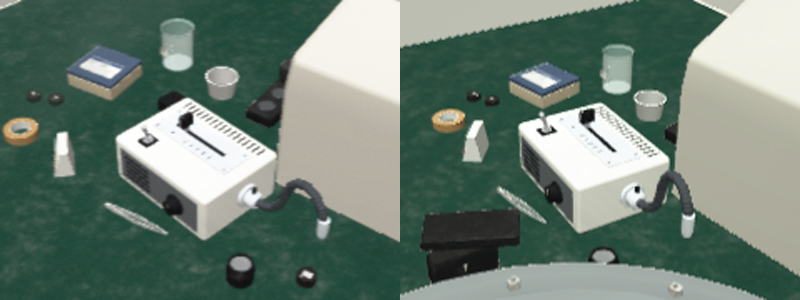

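```bash
cat >> h.py <<'E'
from scipy.optimize import least_squares
# lamp-frame points (mm) -> world for pose p=(x,y,yaw)
def l2w(p,P):
    c,s=np.cos(p[2]),np.sin(p[2]); P=np.atleast_2d(np.array(P,float))
    return np.c_[p[0]+c*P[:,0]-s*P[:,1],p[1]+s*P[:,0]+c*P[:,1],P[:,2]]
def proj(m,X):
    V=np.array(m['view']);K=np.array(m['camera_matrix']); C=X@V[:3,:3].T+V[:3,3]
    q=C@K.T; return q[:,:2]/q[:,2:]
E
python3 - <<'E'
from h import *
# view px (400x300 panels, scale 1.667, origin 140,100)
P=[[-85,110,100],[-85,-110,100],[85,-110,100],[85,110,100],[-57,60,124]]
sc=np.array([[117,140],[205,210],[275,153],[180,95],[147,133]])/1.6667+[140,100]
sd=np.array([[120,125],[182,204],[269,138],[203,101],[145,121]])/1.6667+[140,100]
ms,md=viewer.camera_model('scene'),viewer.camera_model('side')
f=lambda p:np.r_[(proj(ms,l2w(p,P))-sc).ravel(),(proj(md,l2w(p,P))-sd).ravel()]
r=least_squares(f,[600,200,0.],loss='soft_l1');print(r.x,f(r.x).reshape(2,-1,2).round(1).tolist())
T=l2w(r.x,[[12,46,124],[12,32,124],[12,39,160],[-58,60,131]]);print(T.round(1),proj(ms,T).round(1),proj(md,T).round(1))
E
```

```text
[ 5.63359014e+02  2.60026850e+02 -7.95737172e-04] [[[-1.4, -1.3], [1.9, -3.6], [3.6, -0.0], [4.5, 0.5], [-0.3, -0.1]], [[-2.3, 0.1], [-1.0, -8.2], [2.9, 12.4], [-1.0, 0.5], [-0.7, 0.2]]]
[[575.4 306.  124. ]
 [575.4 292.  124. ]
 [575.4 299.  160. ]
 [505.4 320.1 131. ]] [[249.7 171.1]
 [253.2 173.3]
 [251.4 161.8]
 [227.5 177.8]] [[250.5 168.9]
 [253.1 171. ]
 [251.8 158.5]
 [225.9 170.7]]
```

Request:
jog_arm --targets '[[[-0.03,-0.015,0.05,-4,1],[-0.07,-0.03,0.1,-8,1],[-0.07,-0.045,0.155,-12,1],[-0.07,-0.06,0.21,-16,1],[-0.07,-0.075,0.265,-20,1],[-0.07,-0.09,0.32,-24,1],[-0.07,-0.109,0.385,-26.5,1],[-0.07,-0.109,0.385,-26.5,1],[-0.07,-0.109,0.385,-26.5,1],[-0.07,-0.109,0.385,-26.5,1],[-0.07,-0.109,0.385,-26.5,1]]]'

```text
time_s: 2.08
position: [573.7, 291.1, 301.5]
tcp_rot: [-0.001, 1.571, 0.002]
contact_force: [0.2, -0.2, 0.6]
grip_width: -0.001
```

```bash
python3 - <<'E'
from h import *
s=arm.observe(); print(s['time_s'],s['position'],s['grip_width'],s['contact_force'])
print(R.from_rotvec(s['tcp_rot']).as_matrix().round(3))
m=viewer.camera_model('wrist');im=viewer.snapshot('wrist'); cv2.imwrite('pics/w1.png',im)
print(np.array(m['camera_matrix']).round(1).tolist(),np.array(m['view']).round(4).tolist())
for n in ['lever_tab','toggle_tip','lamp']: print(n,[(np.round(d['rect'],1).tolist(),round(d['confidence'],2)) for d in viewer.look_for('wrist',n)[:2]])
E
```

```text
2.075 [573.68193628 291.11025511 301.51366959] -0.0014437514109998661 [ 0.21933765 -0.230874    0.58978932]
[[-0.    -0.002  1.   ]
 [ 0.     1.     0.002]
 [-1.     0.    -0.   ]]
[[297.3, 0.0, 253.7], [0.0, 297.3, 193.0], [0.0, 0.0, 1.0]] [[-0.0016, 1.0, 0.0004, -290.9172], [0.9635, 0.0014, 0.2678, -607.1873], [0.2678, 0.0008, -0.9635, 292.2947], [0.0, 0.0, 0.0, 1.0]]
lever_tab [([257.6, 165.3, 14.6, 26.0], 0.56)]
toggle_tip [([253.5, 163.7, 15.8, 26.3], 0.62), ([284.7, 106.5, 5.4, 12.4], 0.51)]
lamp [([19.5, 77.8, 351.5, 171.9], 0.95)]
```

View pics/w1.png

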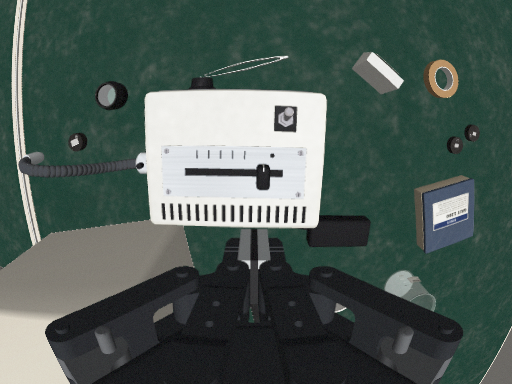

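```bash
python3 - <<'E'
from h import *
im=cv2.imread('pics/w1.png')[85:235,140:335]
cv2.imwrite('pics/v2.png',cv2.resize(im,None,fx=4,fy=4,interpolation=cv2.INTER_CUBIC))
E
```

```text
(no output)
```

View pics/v2.png

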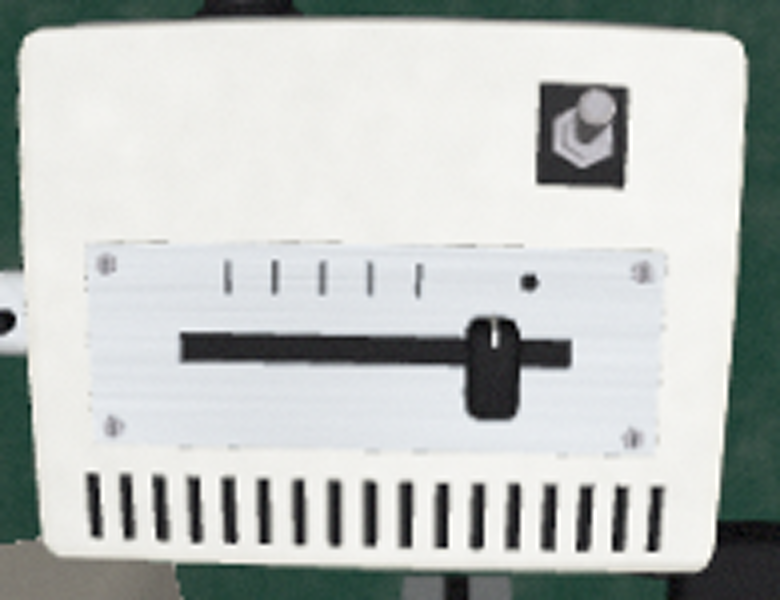

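```bash
cat >> h.py <<'E'
def fish(m,X):
    V=np.array(m['view']);K=np.array(m['camera_matrix']); C=X@V[:3,:3].T+V[:3,3]
    rr=np.hypot(C[:,0],C[:,1]); th=np.arctan2(rr,C[:,2]); return C[:,:2]/rr[:,None]*th[:,None]*[K[0,0],K[1,1]]+[K[0,2],K[1,2]]
E
python3 - <<'E'
from h import *
m=viewer.camera_model('wrist')
U=np.array([[228,277],[275,277],[323,277],[370,279],[419,280],[529,282],[181,347],[571,353],[493,368],[582,135]])/4+[140,85]
def f(p,full=False):
    P=[[p[3],y,103] for y in (-42,-28,-14,0,14,46)]+[[12,p[4],103],[12,p[5],103],[12,p[6],135],[-52,60,101]]
    return ((fish(m,l2w(p,P))-U)*1.).ravel()
r=least_squares(f,[563,260,0,-10,-60,60,40],loss='soft_l1');print(r.x.round(3));print(f(r.x).reshape(-1,2).round(1).tolist())
p=r.x
C=np.array([[85+0,0,100]])
print('edges',[fish(m,l2w(p,[q])).round(1).tolist() for q in ([-85,0,100],[85,0,100],[0,110,100],[0,-110,100])])
print(l2w(p,[[12,46,124],[12,-14,124],[-52,60,108],[-59,60,131],[12,46-0+7,124]]).round(1))
E
```

```text
[ 5.64295e+02  2.66603e+02 -2.00000e-02 -8.58600e+00 -5.66870e+01
  5.89690e+01  3.49780e+01]
[[-0.0, 0.1], [-0.0, 0.1], [-0.1, 0.2], [0.1, -0.1], [-0.0, -0.2], [0.1, -0.1], [0.0, -0.4], [0.0, -0.2], [-0.0, 1.6], [0.0, -0.4]]
edges [[[233.7, 88.7]], [[232.7, 228.9]], [[325.1, 163.9]], [[144.0, 161.1]]]
[[577.2 312.4 124. ]
 [576.  252.4 124. ]
 [513.5 327.6 108. ]
 [506.5 327.8 131. ]
 [577.3 319.4 124. ]]
```

Request:
jog_arm --targets '[[[0.02,0.042,0.004,1.2,1],[0.07,0.042,0.004,1.2,1],[0.12,0.042,0.004,1.2,1],[0.16,0.042,0.004,1.2,1],[0.18,0.042,0.004,1.2,1],[0.1845,0.042,0.004,1.2,1],[0.1845,0.042,0.004,1.2,1],[0.1845,0.042,0.004,1.2,1],[0.1845,0.042,0.004,1.2,1]]]'

```text
time_s: 3.4
position: [579.5, 332.1, 118.1]
tcp_rot: [0.017, 1.569, -0.016]
contact_force: [-0.8, 0.2, -0.8]
grip_width: -0.001
```

```bash
python3 - <<'E'
from h import *
s=arm.observe(); print(s['time_s'],s['position'],s['contact_force'])
im=viewer.snapshot('wrist'); cv2.imwrite('pics/w2.png',im)
cv2.imwrite('pics/v3.png',cv2.resize(im[90:300,100:400],None,fx=2.6,fy=2.6,interpolation=cv2.INTER_CUBIC))
E
```

```text
3.4 [579.50472055 332.11139414 118.13204634] [-0.78524749  0.19684792 -0.80350235]
```

View pics/v3.png

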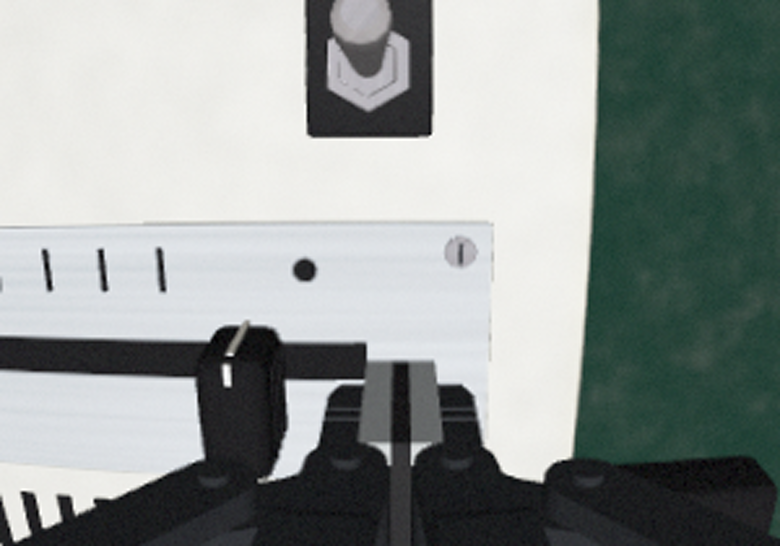

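Request:
jog_arm --targets '[[[0.001,-0.003,-0.001,0,1],[0.001,-0.006,-0.002,0,1],[0.001,-0.009,-0.002,0,1],[0.001,-0.011,-0.002,0,1],[0.001,-0.013,-0.002,0,1],[0.001,-0.015,-0.002,0,1],[0.001,-0.017,-0.002,0,1],[0.001,-0.017,-0.002,0,1],[0.001,-0.017,-0.002,0,1]]]'

```text
time_s: 4.58
position: [576.6, 314.8, 115.8]
tcp_rot: [0.016, 1.57, -0.017]
contact_force: [0.5, -0.5, -0.8]
grip_width: -0.005
```

```bash
cat >> h.py <<'E'
LP=[564.295,266.603,-.02,-8.586]
def view(tag,crop=(90,300,100,400),k=2.6):
    s=arm.observe(); p=s['position']; c,sn=np.cos(-.02),np.sin(-.02); d=p[:2]-LP[:2]
    print(round(s['time_s'],2),'world',p.round(1),'lamp xy',np.round([c*d[0]+sn*d[1],-sn*d[0]+c*d[1]],1),'F',s['contact_force'].round(1))
    m=viewer.camera_model('wrist'); im=viewer.snapshot('wrist'); a,b,e,g=crop
    cv2.imwrite(f'pics/{tag}.png',im); cv2.imwrite(f'pics/{tag}c.png',cv2.resize(im[a:b,e:g],None,fx=k,fy=k,interpolation=cv2.INTER_CUBIC))
    return m,im
E
python3 - <<'E'
from h import *
m,im=view('w3')
d=viewer.trace('wrist','lever_tab');print([(np.round(x['rect'],1).tolist(),x['confidence']) for x in d])
for t in (.011,.016,.02,.025): print(t,fish(m,l2w(LP,[[-1,46-1e3*t,135],[-1,46-1e3*t-7,135],[-1,46-1e3*t+7,135]])).round(1).tolist())
E
```

```text
4.58 world [576.6 314.8 115.8] lamp xy [11.4 48.4] F [ 0.5 -0.5 -0.8]
[([198.8, 221.0, 29.1, 53.3], 0.75)]
0.011 [[222.9, 236.9], [207.7, 236.7], [238.2, 237.0]]
0.016 [[212.0, 236.7], [197.0, 236.5], [227.2, 236.9]]
0.02 [[203.4, 236.6], [188.6, 236.4], [218.5, 236.8]]
0.025 [[192.8, 236.4], [178.1, 236.1], [207.7, 236.7]]
```

View pics/w3c.png

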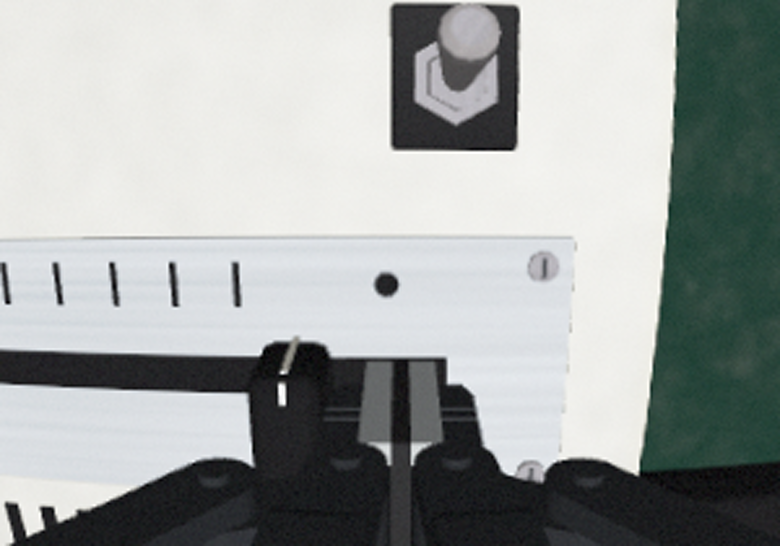

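Request:
jog_arm --targets '[[[0,-0.002,0,0,1],[0,-0.004,0,0,1],[0,-0.006,0,0,1],[0,-0.0075,0,0,1],[0,-0.009,0,0,1],[0,-0.009,0,0,1],[0,-0.009,0,0,1]]]'

```text
time_s: 5.55
position: [576.2, 305.3, 115.8]
tcp_rot: [0.016, 1.571, -0.017]
contact_force: [0.5, 0.2, 0.4]
grip_width: -0.004
```

```bash
cat >> h.py <<'E'
def tabu(m,im):
    # lever travel for which the tab top outline best fits the traced tab's left edge / print kink predictions
    d=viewer.trace('wrist','lever_tab'); print([(np.round(x['rect'],1).tolist(),round(x['confidence'],2)) for x in d[:2]])
    for t in (.02,.025,.032,.039,.046,.053,.06): print(t,fish(m,l2w(LP,[[-1,46-1e3*t,135]]))[0].round(1).tolist(),end=' ')
E
python3 - <<'E'
from h import *
m,im=view('w4'); tabu(m,im)
# white pointer line column on tab top
g=im[236:246,150:260].astype(int).min(2).mean(0); print(); print(g.round(0).astype(int).tolist())
E
```

```text
5.55 world [576.2 305.3 115.8] lamp xy [11.2 38.9] F [0.5 0.2 0.4]
[([186.5, 223.5, 32.1, 49.6], 0.74)]
0.02 [223.8, 237.3] 0.025 [213.0, 237.2] 0.032 [198.0, 236.9] 0.039 [183.2, 236.6] 0.046 [168.8, 236.3] 0.053 [154.8, 235.9] 0.06 [141.3, 235.4] 
[126, 127, 127, 126, 126, 124, 124, 124, 123, 123, 122, 121, 122, 121, 120, 121, 118, 119, 118, 122, 121, 120, 120, 119, 119, 119, 118, 117, 116, 115, 116, 117, 114, 116, 115, 83, 32, 26, 27, 29, 29, 31, 30, 31, 30, 30, 80, 179, 204, 152, 65, 30, 31, 31, 29, 30, 30, 33, 29, 27, 25, 24, 18, 15, 16, 22, 24, 22, 24, 61, 98, 106, 106, 104, 104, 87, 43, 28, 27, 26, 24, 26, 25, 24, 24, 24, 26, 25, 26, 55, 89, 97, 98, 98, 97, 97, 98, 98, 98, 97, 68, 30, 19, 18, 19, 19, 19, 52, 94, 98]
```

Request:
jog_arm --targets '[[[0,-0.003,0,0,1],[0,-0.006,0,0,1],[0,-0.008,0,0,1],[0,-0.01,0,0,1],[0,-0.0115,0,0,1],[0,-0.013,0,0,1],[0,-0.014,0,0,1],[0,-0.014,0,0,1],[0,-0.014,0,0,1]]]'

```text
time_s: 6.78
position: [576.1, 291.5, 115.9]
tcp_rot: [0.017, 1.571, -0.017]
contact_force: [-0.2, 0.0, -0.1]
grip_width: -0.001
```

```bash
python3 - <<'E'
from h import *
m,im=view('w5'); tabu(m,im)
g=im[236:246,130:260].astype(int).min(2).mean(0); print(); i=np.where(g>140)[0]+130;print(i, g[i-130])
E
```

```text
6.78 world [576.1 291.5 115.9] lamp xy [11.3 25.1] F [-0.2  0.  -0.1]
[([186.5, 220.8, 32.2, 53.5], 0.74)]
0.02 [254.3, 237.2] 0.025 [243.3, 237.2] 0.032 [227.9, 237.1] 0.039 [212.7, 237.0] 0.046 [197.7, 236.8] 0.053 [183.0, 236.5] 0.06 [168.6, 236.1] 
[197 198] [180.  196.1]
```

Lever is in the second notch (0.046). Same step again for the third, slightly shorter since the finger already stands clear past the crest.

Request:
jog_arm --targets '[[[0,-0.003,0,0,1],[0,-0.006,0,0,1],[0,-0.008,0,0,1],[0,-0.01,0,0,1],[0,-0.0115,0,0,1],[0,-0.013,0,0,1],[0,-0.0138,0,0,1],[0,-0.0138,0,0,1],[0,-0.0138,0,0,1]]]'

```text
time_s: 8.0
position: [575.8, 277.7, 115.9]
tcp_rot: [0.017, 1.571, -0.017]
contact_force: [-0.6, 0.5, 0.2]
grip_width: 0.0
```

```bash
python3 - <<'E'
from h import *
m,im=view('w6'); tabu(m,im)
g=im[236:246,130:260].astype(int).min(2).mean(0); print(); i=np.where(g>140)[0]+130;print(i, g[i-130])
E
```

```text
8.0 world [575.8 277.7 115.9] lamp xy [11.2 11.3] F [-0.6  0.5  0.2]
[]
0.02 [284.6, 237.0] 0.025 [273.6, 237.2] 0.032 [258.2, 237.2] 0.039 [242.8, 237.2] 0.046 [227.5, 237.2] 0.053 [212.2, 237.0] 0.06 [197.2, 236.8] 
[130 131 132 133 134 135 136 137 138 139 196 197 198] [185.8 186.  184.6 185.  185.  184.7 184.5 185.3 184.1 168.2 149.3 189.8
 158.1]
```

View pics/w6c.png

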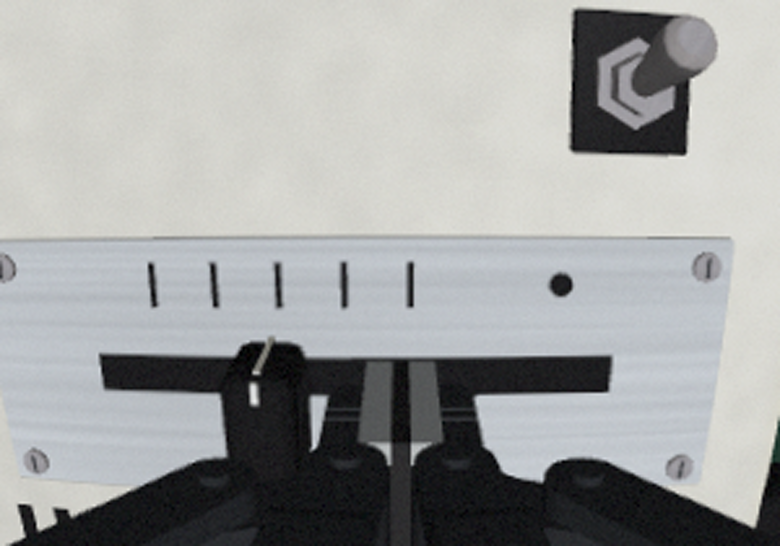

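Request:
jog_arm --targets '[[[-0.002,0.004,0,0,1],[-0.03,0.006,0,0,1],[-0.06,0.01,0,0,1],[-0.06,0.025,-0.03,0,1],[-0.06,0.04,-0.07,0,1],[-0.06,0.0487,-0.105,0,1],[-0.06,0.0487,-0.105,0,1],[-0.03,0.0487,-0.105,0,1],[-0.01,0.0487,-0.105,0,1],[-0.008,0.0487,-0.105,0,1],[-0.008,0.0487,-0.105,0,1],[-0.008,0.0487,-0.105,0,1]]]'

```text
time_s: 9.6
position: [472.8, 329.3, 124.8]
tcp_rot: [0.018, 1.569, -0.016]
contact_force: [-0.2, 0.7, -0.1]
grip_width: 0.004
```

```bash
python3 - <<'E'
from h import *
view('w7')
im=viewer.snapshot('side'); cv2.imwrite('pics/s7.png',im); m=viewer.camera_model('side')
print(proj(m,l2w(LP,[[-61,60,137],[12,-14,135],[-94,60,124]])).round(1).tolist())
a=cv2.resize(im[130:220,190:310],(520,390),interpolation=cv2.INTER_CUBIC)
cv2.imwrite('pics/v7.png',a)
E
```

```text
9.6 world [472.8 329.3 124.8] lamp xy [-92.7  60.8] F [-0.2  0.7 -0.1]
[[224.2, 167.7], [260.8, 173.7], [213.4, 174.7]]
```

View pics/w7c.png

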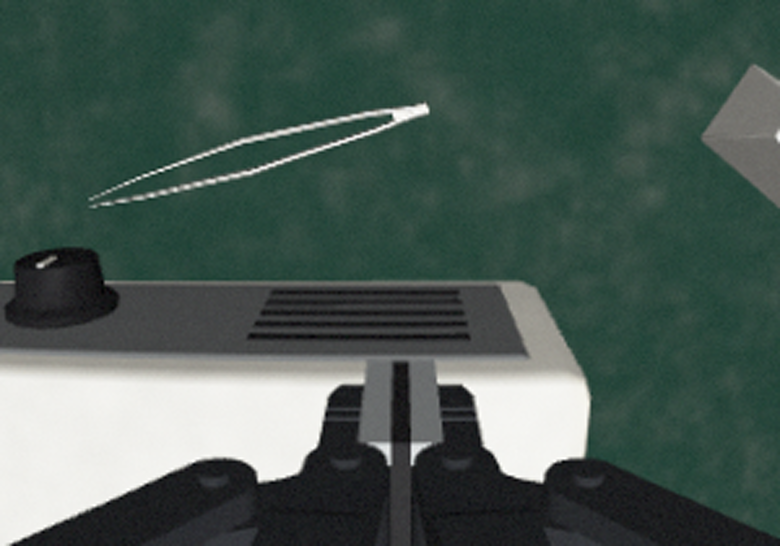

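View pics/v7.png

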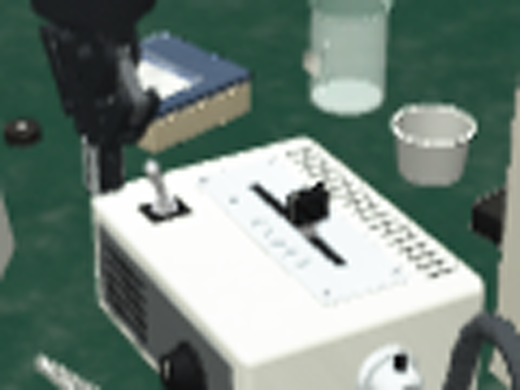

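Request:
jog_arm --targets '[[[0,-0.001,0.004,0,1],[0,-0.001,0.008,0,1],[0,-0.001,0.011,0,1],[0,-0.001,0.013,0,1],[0,-0.001,0.015,0,1],[0,-0.001,0.017,0,1],[0,-0.001,0.019,0,1],[0,-0.001,0.021,0,1],[0,-0.001,0.023,0,1],[0,-0.001,0.025,0,1],[0,-0.001,0.0265,0,1],[0,-0.001,0.0265,0,1],[0,-0.001,0.0265,0,1]]]'

```text
time_s: 11.32
position: [498.6, 327.4, 123.8]
tcp_rot: [0.017, 1.57, -0.017]
contact_force: [-0.8, -0.7, 0.2]
grip_width: 0.002
```

```bash
python3 - <<'E'
from h import *
view('w8')
im=viewer.snapshot('side'); cv2.imwrite('pics/s8.png',im)
cv2.imwrite('pics/v8.png',cv2.resize(im[130:220,190:310],(520,390),interpolation=cv2.INTER_CUBIC))
E
```

```text
11.32 world [498.6 327.4 123.8] lamp xy [-66.9  59.5] F [-0.8 -0.7  0.2]
```

View pics/v8.png

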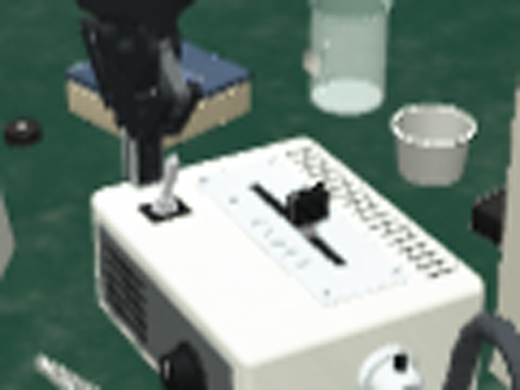

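```bash
python3 - <<'E'
from h import *
m=viewer.camera_model('side')
q=proj(m,l2w(LP,[[-60,60,134.7],[-52,60,136],[-44,60,134.7]])); print(((q-[190,130])*520/120).round(0).tolist())
E
```

```text
[[150.0, 166.0], [161.0, 161.0], [172.0, 160.0]]
```

Request:
jog_arm --targets '[[[0,0,-0.01,0,1],[-0.01,0,-0.025,0,1],[-0.05,0,-0.03,0,1],[-0.1,0,-0.035,0,1],[-0.14,0,-0.04,0,1],[-0.16,0,-0.04,0,1],[-0.16,0,-0.04,0,1],[-0.16,0,-0.04,0,1],[-0.16,0,-0.04,0,1]]]'

```text
time_s: 12.55
position: [457.3, 327.9, 282.3]
tcp_rot: [0.016, 1.574, -0.018]
contact_force: [0.2, 1.4, -0.2]
grip_width: 0.002
```

```bash
python3 - <<'E'
from h import *
m,_=view('w9',(150,300,100,400))
im=viewer.snapshot('side'); cv2.imwrite('pics/s9.png',im)
a=cv2.resize(im[130:220,190:310],(400,300),interpolation=cv2.INTER_CUBIC)
b=cv2.resize(viewer.snapshot('scene')[130:220,190:310],(400,300),interpolation=cv2.INTER_CUBIC)
cv2.imwrite('pics/v9.png',np.hstack([a,b]))
for c in ['side','scene']:
    q=proj(viewer.camera_model(c),l2w(LP,[[-61.2,60,137.6],[-42.8,60,137.6],[12,-14,135]])); print(c,((q-[190,130])*400/120).round(0).tolist())
E
```

```text
12.55 world [457.3 327.9 282.3] lamp xy [-108.2   59.2] F [ 0.2  1.4 -0.2]
side [[114.0, 125.0], [134.0, 120.0], [236.0, 146.0]]
scene [[117.0, 149.0], [135.0, 140.0], [245.0, 155.0]]
```

View pics/v9.png

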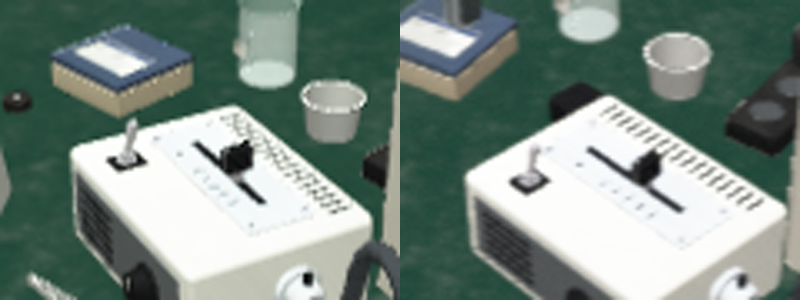

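```bash
python3 -c "
from h import *
print(arm.close_job())"
```

```text
the job is handed in; nothing more can be done
None
```

I set the lever in the third notch and then flipped the toggle on. The job was handed in at about 12.6 s, and `close_job` reports no verdict.

- **Lever:** I pushed the tab along the slot with the shut fingertips in three slow steps, one tooth at a time. The wrist view put it at about 0.032, then 0.046, then 0.060 m. It never showed past the third notch.
- **Toggle:** I pushed the bat from the front until it flipped over. The side and scene views after I backed off both show it leaning away from the front edge, where the on position should be.
- **Last checks:** In those same two views the lever still sits at the third notch. The arm is well clear of everything, with about 160 mm above the switch position.
- **Forces:** The readings I took stayed around 1 N, but they are only end-of-move values, so I did not see the peaks during the pushes.
- **Sample, tweezers and timer:** I did not re-measure them. The fingertips stayed above lamp-top height throughout, so contact with them is unlikely.
- **Missed detection:** The trained network failed to find the lever tab in the third-notch picture. I read that position from the white pointer line instead, and it agreed with the projected notch position to within 1 pixel.

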